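Catch the seed case lid and lower it shut

TASK

Close the seed case without a bang: with the fingers only, tip its open lid forward past upright and let it fall, catch it so that it comes to rest on a finger about half-way down, then lower it slowly on that finger until it lies on the rim, and take the hand away. Do not grip the lid or force it, and leave the jar, the cup and the phone where they are.

Things in the scene. Friction and masses are not known exactly. Their poses are not given: they have to be found in the camera images.
- seedcase: Plywood seed case fixed to the bench: open box 150 mm (x) by 240 mm (y) by 90 mm high, 8 mm walls, six small jars inside below the rim. Origin: centre of its underside, on the bench. Its +x axis points from the front wall to the hinged rear wall, z up; the front faces the robot, turned up to about 20 degrees.
- hinge (a point): The middle of the hinge line, at the top of the case's rear wall: 75 mm along the case's +x from its origin and 90 mm up. The hinge line runs along the case's y axis. The axes are those of the case.
- lid (a joint): Lid angle, rad: 0 shut (level on the rim), 1.57 upright, 1.83 fully open. Starts at 1.83, leaning back from the robot on a fixed stop, and returns there unless tipped past upright. Past upright it falls shut by its weight, weakly damped: 2 to 4 s from 0.15 rad past upright, meeting the rim at 0.7 to 1.1 rad/s, a slam. Lid 0.2 to 0.3 kg; 1 to 1.5 N up at the lip carries it.
- lip_edge (a point): Middle of the lid's free edge, on its underside, 178 mm from the hinge line. The lid is a wooden board 150 mm deep, 240 wide, 8 thick, its underside level with the hinge line; a pull lip 100 mm wide, 8 thick sticks out a further 28 mm. Shut, the lip overhangs the front wall by 28 mm, 90 mm above the bench. The point turns with the lid: x from lip to hinge, z out of the lid's upper side.
- jar_center (a point): Bystander: closed glass seed jar, 60 mm across and 100 mm tall, standing loose beside the case. Point at its centre, half-way up. Leave it alone.
- cup_center (a point): Bystander: open steel measuring cup, 68 mm across and 75 mm tall, standing loose beside the case. Point at its centre, half-way up. Leave it alone.
- phone_center (a point): Bystander: black phone, 150 by 73 by 9 mm, lying loose on the bench farther to the side of the case. Point at its centre. Leave it alone.

How it is judged (in metres and radians):
On the way, in this order (a step that is already met when the one before it is completed fails the run):
1. the lid has been tipped forward past upright (lid angle below 1.5 rad) (value of joint lid below 1.5 rad).
2. the falling lid is caught: at a lid angle of 0.3 to 1.2 rad it bears on the fingers, sinking under 0.25 rad/s, for 0.3 s (contact force between the fingers and lid above 0.2 N and value of joint lid between 0.3 and 1.2 rad and velocity of joint lid above -0.25 rad/s), for 0.3 s.
At the end, for the whole second after the job is handed in: The lid is shut (lid angle below 0.03 rad, lip within about 5 mm of fully down) and the jar, cup and phone are within 20 mm of where they began (value of joint lid below 0.03 rad and distance of each of jar_center, cup_center, phone_center from where it was at the start of the episode below 0.02 m); the robot touches nothing.
It fails at once if the lid comes down too fast on the last part of its way (faster than 0.5 rad/s, about 9 cm/s at the lip, anywhere between 0.3 and 0.03 rad from shut) (value of joint lid between 0.03 and 0.3 rad and velocity of joint lid below -0.5 rad/s).
It fails at once if the lid is gripped or forced (more than 15 N between the fingers and the lid) (contact force between the fingers and lid above 15 N).
It fails at once if the jar, the cup or the phone is moved or lifted (more than 20 mm) (distance of any of jar_center, cup_center, phone_center from where it was at the start of the episode above 0.02 m).
It also fails if it takes over 48 s, if anything falls off the work surface, if the arm or the gripper's body presses on something with over 40 N, if the wrist force passes 120 N, or if a joint passes its speed limit or range.

ROBOT

A 6-joint arm with a two-finger parallel gripper is mounted at the origin on the work surface. World frame = base frame: x ahead of the robot, y to its left, z up, the work surface at z = 0. Lengths are in mm, angles in degrees, forces in N, time in s.
With the tool pointing down it reaches from about 300 to 850 mm from the base axis. Payload 4.2 kg.
Tool frame: the origin (TCP) lies at the very end of the fingers, on their centre line; the grasp point (between the pads) lies env.pinch_z behind it (env.pinch_z is the distance from the TCP to the grasp point, in mm); z points along the fingers, y is the line along which they close (so a half turn about z gives the same grasp; the last joint's range is limited). The gripper opens to 91 mm and grips with 3 to 60 N. Pads are 32 mm wide; open, the fingers measure 118 mm over their backs; the gripper's body (76 mm by 178 mm) begins 60 mm behind the grasp point.
Start: joints at [-71.161, 18.312, 89.639, -0, 72.044, -1.146], TCP at [196.522, -540.391, 213.976] pointing down, gripper open.
Joint ranges: [-177.97, 177.97], [-48.28, 115.42], [12.27, 149.76], [-77.06, 257.06], [2.81, 150.46], [-146.56, 146.56]. Speed limits (degrees/s): [147.25, 147.25, 180, 180, 180, 180].

INTERFACE

Orientations are given as [roll, pitch, yaw] about the fixed x, y, z axes, in that order (R = Rz(yaw) Ry(pitch) Rx(roll)).
In Python, from workcell import state, vision, job_done, env gives the robot as it stands.
- The arm moves only by the tool servo_tool, never from a script. Its argument "rows" is a list of rows, each a list of 5 numbers: the shift along the tool's x, y, z scaled (see below), then the turn about the tool's z scaled (see below), then the opening, from 0 (shut) to 1 (fully open). A call has 1 to 20 rows; each row is the pose to reach, as a shift and turn from the pose commanded when the call began, along the tool's axes at that moment; what a row does not reach only later rows make up. The controller multiplies each number of a shift by 200 mm and each number of a turn by 90 degrees. A row lasts 1/12 s, in which the tool goes at most 41.7 mm and 7.16 degrees, less where a joint would pass 70% of its speed; a pose out of reach is approached as far as the arm can. A call with a number of a shift or a turn outside -1 to 1 is refused whole. A call with a gripper value outside its range is refused whole. The fingers move at their own pace and stop on an object; "force" is the grip in N (left out, the last holds). Time passes only in rows, so rows that repeat a pose let the fingers close. It gives the time, the measured TCP pose, the force, the opening and the grip force at its end, in the units of the state.
- state(): the state, without advancing time (a new reading comes with each control period).
- vision.grab_frame(name): name is "scene" or "side" or "wrist"; returns the picture (420x560x3 uint8, red, green, blue); there is no depth.
- vision.camera_info(name): a dict with "vertical_fov" (degrees; the focal length in pixels is half the picture's height over the tangent of half this angle, whatever the lens; pixels are square), "cx", "cy" (the principal point, pixels), "T" (4x4, takes a point from camera to world coordinates). Camera axes: x right, y up, looking along -z (the intrinsics and any distortion apply to the point x, -y, -z); pixel columns grow to the right and rows downward; lengths in mm; the calibration is good to about 2 mm. A picture is of the moment at which its call begins: read the wrist's pose just before it. camera_info takes no time and is no camera call; for the wrist camera it gives the pose at the moment of the call.
- job_done(): hands the job in; it is judged then, once.
The state is a dict: "time_s": time; "qpos": joint angles; "qvel": joint speeds; "effort": joint torques, N m; "ee_pos": TCP position; "ee_rot": TCP orientation; "force": force on the tool from outside, world axes, zero at the start; "torque": the same for the moment, N m; "gripper_width": finger opening in mm; "gripper_force": force on a finger pad.
Only numpy, scipy, OpenCV 4.12 (cv2) and the standard library are available. Lean on these libraries where they do the work, as an engineer would, in place of code of your own. Each camera call takes 0.05 s, during which the arm holds its last target. There are 200 camera calls.

## Working session

There is one attempt and no reset: what is moved stays moved. The work goes in short steps, Python scripts to look and compute and a tool call to move; the robot and the scene stay as the last step left them, time stands still between calls to the robot, and variables do not carry over. Pictures are saved under pics/ and viewed, at most 10 in all, crops included, and the job is handed in when it is done.

Besides the shell and the picture viewer there is one more tool, called after ">>>" as name(argument=value, ...) on one line, values as JSON. servo_tool: Moves the arm, as the interface text tells. Its arguments: {"type":"object","properties":{"rows":{"type":"array"},"force":{"type":"number"}},"required":["rows"]}

```bash
mkdir -p pics; ls
python3 - <<'E'
from workcell import state, vision, env
import cv2,numpy as np
for n in("scene","side"):
    f=vision.grab_frame(n); cv2.imwrite(f"pics/{n}0.png",f[:,:,::-1])
    i=vision.camera_info(n); print(n,i["vertical_fov"],i["cx"],i["cy"],np.round(i["T"],3).tolist(),[k for k in i])
s=state(); print(s, env.pinch_z)
E
```

```text
pics
scene 52.711796335116965 281.39906045820527 206.06445927313885 [[-0.882, -0.282, 0.376, 963.482], [0.47, -0.518, 0.715, 718.396], [-0.007, 0.808, 0.59, 673.774], [0.0, 0.0, 0.0, 1.0]] ['vertical_fov', 'cx', 'cy', 'T']
side 57.58257535255254 274.85572168124196 207.01511876886335 [[-0.85, 0.245, -0.465, 173.84], [-0.526, -0.425, 0.737, 571.294], [-0.017, 0.871, 0.49, 499.273], [0.0, 0.0, 0.0, 1.0]] ['vertical_fov', 'cx', 'cy', 'T']
{'time_s': 0.1, 'qpos': array([-7.11602680e+01,  1.83474062e+01,  8.96974988e+01,  4.92909388e-04,
        7.20442339e+01, -1.14525215e+00]), 'qvel': array([ 0.02385798, -0.0959042 , -0.09243891,  0.03623744, -0.00932199,
       -0.06673257]), 'effort': array([-3.52372754e-04, -4.13334846e+01, -2.32512277e+01,  7.28293718e-02,
        4.22196777e-02, -5.95623442e-05]), 'ee_pos': array([ 196.38804401, -539.95663319,  213.22307963]), 'ee_rot': array([-1.79910888e+02, -2.25019773e-03,  1.99848301e+01]), 'force': array([ 0.27624735, -0.58136136,  0.57999354]), 'torque': array([-0.00014511,  0.02175319, -0.04476801]), 'gripper_force': 0.0, 'gripper_width': 90.98211019124494} 18.8
```

View pics/scene0.png

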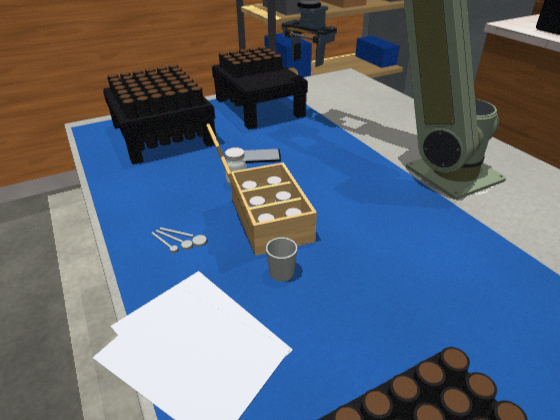

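View pics/side0.png

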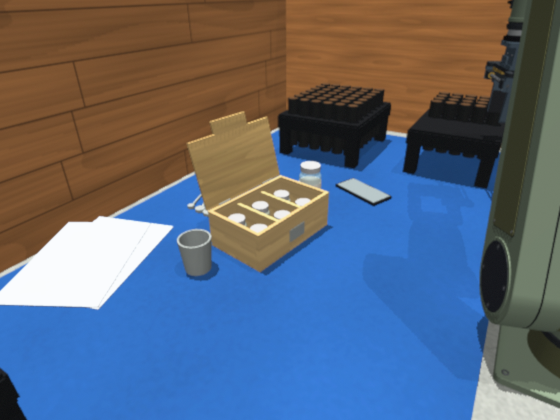

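Scene view: case with its top corners near (231,176), (285,165), (314,214), (252,230), the cup at (282,258), and the jar behind the far end. Side view: case front +y bottom at (263,264), lip top at about (228,120), jar at (310,175), phone at (363,190). I'll fit the case pose.

```bash
cat > h.py <<'E'
import numpy as np,cv2
from workcell import vision
from scipy.optimize import least_squares
def proj(n,P,info=None):
    i=info or vision.camera_info(n); T=np.array(i["T"]); P=np.atleast_2d(P)
    c=(P-T[:3,3])@T[:3,:3]; f=210/np.tan(np.radians(i["vertical_fov"]/2))
    return np.c_[i["cx"]+f*c[:,0]/-c[:,2], i["cy"]-f*c[:,1]/-c[:,2]]
def ray(n,uv,z,info=None):
    i=info or vision.camera_info(n); T=np.array(i["T"]); f=210/np.tan(np.radians(i["vertical_fov"]/2))
    d=T[:3,:3]@np.array([(uv[0]-i["cx"])/f,-(uv[1]-i["cy"])/f,-1]); o=T[:3,3]
    return o+d*(z-o[2])/d[2]
def case(p,L):
    c,s=np.cos(p[2]),np.sin(p[2]); L=np.atleast_2d(L)
    return np.c_[p[0]+c*L[:,0]-s*L[:,1],p[1]+s*L[:,0]+c*L[:,1],L[:,2]]
def lidpt(th,r,y,n=0): # n: along upper side normal
    return [75-r*np.cos(th)+n*np.sin(th)*1, y, 90+r*np.sin(th)+n*np.cos(th)]
E
python3 - <<'E'
from h import *
obs={"scene":[((75,-120,90),(231,176)),((-75,-120,90),(285,165)),((-75,120,90),(314,214)),((75,120,0),(257,250)),((-75,120,0),(315,241))],
"side":[((-75,120,90),(262,238)),((75,120,90),(211,210)),((-75,-120,90),(328,190)),((-75,120,0),(263,264)),((-75,-120,0),(327,217)),((75,120,0),(213,236)),(lidpt(1.83,178,50),(212,124)),(lidpt(1.83,178,-50),(244,114))]}
def res(p): return np.concatenate([(proj(n,case(p,[a for a,_ in o]))-np.array([b for _,b in o])).ravel() for n,o in obs.items()])
r=least_squares(res,[500,0,0],loss='soft_l1'); p=r.x; print(p[:2],np.degrees(p[2]));print(res(p).reshape(-1,2).round(1).tolist())
np.save("p.npy",p)
for n,uv in(("scene",(282,277)),("side",(198,272)),):print("cup base",n,ray(n,uv,0).round())
print("cup rim",ray("scene",(282,247),75).round(),ray("side",(195,239),75).round())
print("jar top",ray("scene",(235,154),100).round(),ray("side",(311,166),100).round())
print("phone",ray("scene",(262,156),9).round(),ray("side",(363,191),9).round())
for n in obs:
    im=cv2.imread(f"pics/{n}0.png")
    big=cv2.resize(im,None,fx=4,fy=4,interpolation=cv2.INTER_CUBIC)
    def seg(a,b,c):
        q=proj(n,case(p,[a,b]))*4+2; cv2.line(big,*[tuple(int(v) for v in w) for w in q],c,1)
    for z in(0,90):
        for a,b in(((-75,-120),(75,-120)),((75,-120),(75,120)),((75,120),(-75,120)),((-75,120),(-75,-120))): seg((*a,z),(*b,z),(0,0,255))
    th=1.83
    for a,b in(((150,120),(150,-120)),((0,120),(150,120)),((0,-120),(150,-120)),((178,50),(178,-50))): seg(lidpt(th,*a),lidpt(th,*b),(0,255,0))
    x,y=(180,110) if n=="scene" else (180,100)
    cv2.imwrite(f"pics/o{n}.png",big[y*4:y*4+600,x*4:x*4+700])
E
```

```text
[583.75427299 -65.72192305] -8.318790988598842
[[-2.9, -5.1], [-3.4, -4.1], [2.8, -3.9], [-0.9, 4.3], [0.2, -1.2], [-0.8, -2.9], [-1.6, 1.1], [1.3, 0.8], [-0.3, 7.8], [0.4, 6.4], [0.4, 9.4], [-0.3, -2.7], [0.5, -3.0]]
cup base scene [657. 135.   0.]
cup base side [641. 132.   0.]
cup rim [649. 123.  75.] [646. 123.  75.]
jar top [ 595. -254.  100.] [ 586. -262.  100.]
phone [ 467. -354.    9.] [ 473. -367.    9.]
```

```bash
python3 -c "
import cv2,numpy as np
a=cv2.imread('pics/oscene.png');b=cv2.imread('pics/oside.png')
cv2.imwrite('pics/o2.png',cv2.resize(np.hstack([a,b]),(800,343),interpolation=cv2.INTER_AREA))"
```

```text
(no output)
```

View pics/oside.png

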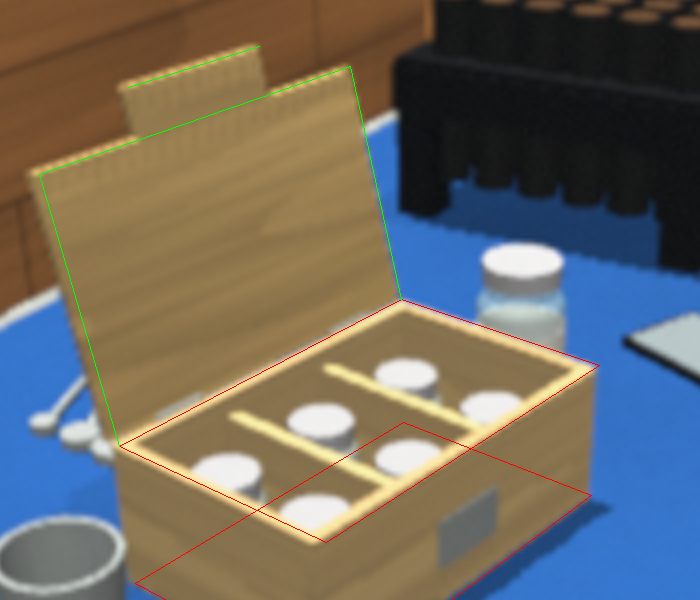

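The side overlay fits the lid well; only my rough bottom-corner guesses were off. I'll refit with the sharper corners read from this crop and check it in the scene view.

Run:
```python
from h import *
S=lambda u,v:((u-2)/4+180,(v-2)/4+100)
obs={"side":[((-75,120,90),S(313,543)),((75,120,90),S(118,447)),((-75,-120,90),S(597,366)),((75,-120,90),S(402,302)),((-75,-120,0),S(590,496)),(lidpt(1.83,150,120),S(38,172)),(lidpt(1.83,150,-120),S(350,68)),(lidpt(1.83,178,50),S(122,86)),(lidpt(1.83,178,-50),S(257,47))],
"scene":[((-75,-120,90),(285,165)),((-75,120,90),(314,214)),((-75,120,0),(315,241)),((75,120,0),(257,250))]}
def res(p): return np.concatenate([(proj(n,case(p,[a for a,_ in o]))-np.array([b for _,b in o])).ravel() for n,o in obs.items()])
r=least_squares(res,[500,0,0],loss='soft_l1'); p=r.x; print(p[:2],np.degrees(p[2]));print(res(p).reshape(-1,2).round(1).tolist())
np.save("p.npy",p)
n="scene"
im=cv2.imread(f"pics/{n}0.png")
big=cv2.resize(im,None,fx=4,fy=4,interpolation=cv2.INTER_CUBIC)
def seg(a,b,c):
        q=proj(n,case(p,[a,b]))*4+2; cv2.line(big,*[tuple(int(v) for v in w) for w in q],c,1)
for z in(0,90):
        for a,b in(((-75,-120),(75,-120)),((75,-120),(75,120)),((75,120),(-75,120)),((-75,120),(-75,-120))): seg((*a,z),(*b,z),(0,0,255))
th=1.83
for a,b in(((150,120),(150,-120)),((0,120),(150,120)),((0,-120),(150,-120)),((178,50),(178,-50))): seg(lidpt(th,*a),lidpt(th,*b),(0,255,0))
cv2.imwrite(f"pics/o{n}b.png",big[440:1040,720:1420])
```

```text
[585.04405723 -62.72548899] -9.431360309002848
[[0.6, 0.3], [-1.2, -0.3], [0.0, 0.7], [-0.0, -0.2], [-0.1, 0.9], [-0.9, 0.5], [0.4, -0.1], [0.9, 0.3], [0.5, -0.1], [-2.4, -3.4], [2.3, -2.5], [-0.2, 0.3], [-2.0, 5.1]]
```

View pics/osceneb.png

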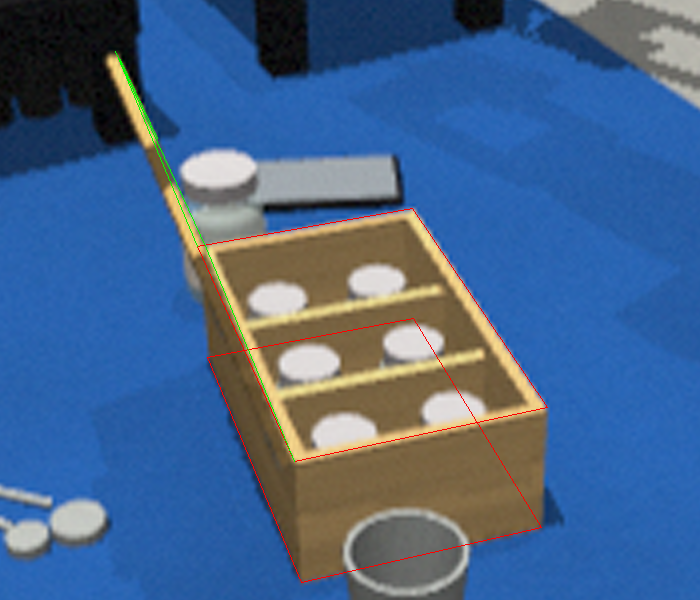

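The overlay now fits both views: case at about (585, -63), yaw -9.4°. Plan: fingers shut, go behind the lid, tip it forward, go round over the top, and catch the lip in front. First move to above and behind the lid.

>>> servo_tool(rows=[[0.8,-0.4,-0.48,0.327,0],[0.8,-0.4,-0.48,0.327,0],[0.8,-0.4,-0.48,0.327,0],[0.8,-0.4,-0.48,0.327,0],[0.8,-0.4,-0.48,0.327,0],[0.8,-0.4,-0.48,0.327,0],[0.8,-0.4,-0.48,0.327,0]], force=10)

```text
time_s: 0.68
ee_pos: [320.6, -409.8, 310.8]
ee_rot: [179.9, -0.1, -9.2]
force: [0.7, -0.3, 0.7]
gripper_width: 47.7
gripper_force: 0.0
```

>>> servo_tool(rows=[[0.89,-0.965,0,0,0],[0.89,-0.965,0,0,0],[0.89,-0.965,0,0,0],[0.89,-0.965,0,0,0],[0.89,-0.965,0,0,0],[0.89,-0.965,0,0,0],[0.89,-0.965,0,0,0],[0.89,-0.965,0,0,0],[0.89,-0.965,0,0,0]])

```text
time_s: 1.43
ee_pos: [526.0, -250.2, 308.4]
ee_rot: [180.0, 0.2, -9.4]
force: [-0.4, 0.6, -0.1]
gripper_width: 0.3
gripper_force: 0.0
```

>>> servo_tool(rows=[[0.888,-0.97,0,0,0],[0.888,-0.97,0,0,0],[0.888,-0.97,0,0,0],[0.888,-0.97,0,0,0],[0.888,-0.97,0,0,0],[0.888,-0.97,0,0,0],[0.888,-0.97,0,0,0],[0.888,-0.97,0,0,0],[0.888,-0.97,0,0,0]])

```text
time_s: 2.18
ee_pos: [733.1, -89.4, 308.8]
ee_rot: [179.9, 0.1, -9.5]
force: [-0.8, -0.4, 0.1]
gripper_width: 0.7
gripper_force: 0.0
```

```bash
cat >> h.py <<'E'
def tc():
    from workcell import state
    s=state(); p=np.load("p.npy"); d=s["ee_pos"][:2]-p[:2]; c,n=np.cos(p[2]),np.sin(p[2])
    print("t",round(s["time_s"],2),"case xyz",round(c*d[0]+n*d[1],1),round(-n*d[0]+c*d[1],1),round(s["ee_pos"][2],1),"F",s["force"].round(2),"rot",s["ee_rot"].round(1))
E
python3 - <<'E'
from h import *
tc()
f=vision.grab_frame("side")[:,:,::-1]; f=np.hstack([f[40:300,100:400],vision.grab_frame("scene")[40:300,120:420,::-1]])
cv2.imwrite("pics/a1.png",cv2.resize(f,(800,347)))
E
```

```text
t 2.18 case xyz 150.4 -2.0 308.8 F [-0.85 -0.39  0.09] rot [ 1.799e+02  1.000e-01 -9.500e+00]
```

View pics/a1.png

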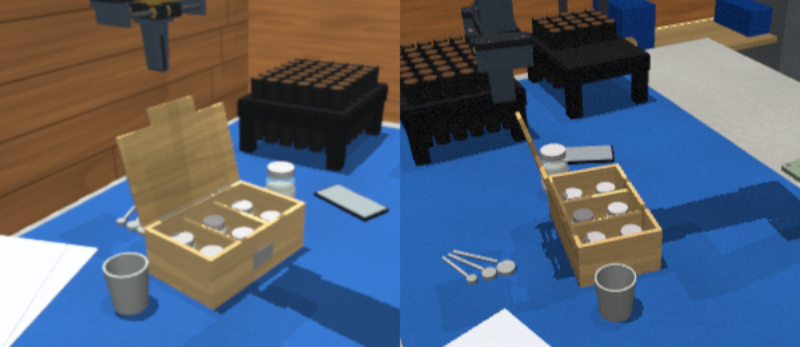

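Hand is shut, above and behind the lip, clear of everything. Go down behind the lid and bring it almost to upright.

>>> servo_tool(rows=[[0.075,0,0,0,0],[0.075,0,0.2,0,0],[0.075,0,0.4,0,0],[0.075,0,0.42,0,0],[0,0,0.42,0,0],[-0.04,0,0.42,0,0],[-0.08,0,0.42,0,0],[-0.12,0,0.42,0,0],[-0.15,0,0.42,0,0],[-0.175,0,0.42,0,0],[-0.175,0,0.42,0,0],[-0.175,0,0.42,0,0]])

```text
time_s: 3.28
ee_pos: [699.1, -81.5, 226.5]
ee_rot: [180.0, -0.0, -9.5]
force: [0.9, -0.6, 0.9]
gripper_width: 0.5
gripper_force: 0.1
```

Run:
```python
from h import *
tc()
f=vision.grab_frame("side")[:,:,::-1]; f=np.hstack([f[40:300,100:400],vision.grab_frame("scene")[40:300,120:420,::-1]])
cv2.imwrite("pics/a2.png",cv2.resize(f,(800,347)))
```

```text
t 3.28 case xyz 115.6 0.1 226.5 F [ 0.95 -0.63  0.86] rot [180.   -0.   -9.5]
```

View pics/a2.png

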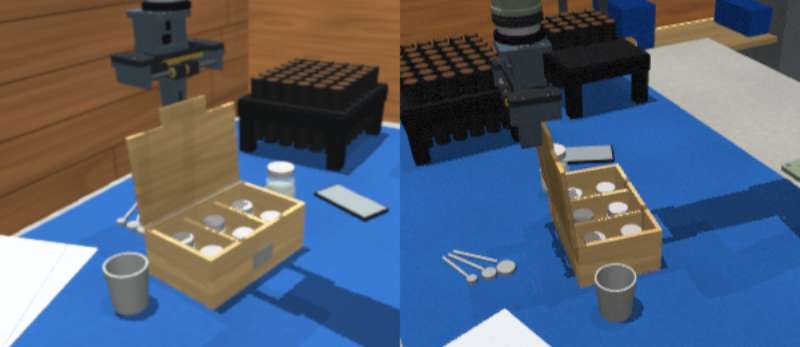

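The lid is held just behind upright on the fingers. Now tip it, go round over the top, and wait in front.

>>> servo_tool(rows=[[-0.08,0,0,0,0],[-0.15,0,0,0,0],[-0.193,0,0,0,0],[-0.193,0,0,0,0],[-0.193,0,0,0,0],[-0.17,0,-0.18,0,0],[-0.17,0,-0.33,0,0],[-0.37,0,-0.33,0,0],[-0.57,0,-0.33,0,0],[-0.77,0,-0.33,0,0],[-0.9,0,-0.33,0,0],[-0.9,0,-0.13,0,0],[-0.9,0,0.07,0,0],[-0.9,0,0.2,0,0],[-0.9,0,0.2,0,0]])

```text
time_s: 4.63
ee_pos: [518.3, -51.5, 180.7]
ee_rot: [180.0, 0.7, -9.4]
force: [-0.7, 0.8, -0.1]
gripper_width: 0.2
gripper_force: 0.0
```

Run:
```python
from h import *
tc()
f=vision.grab_frame("side")[:,:,::-1]; f=np.hstack([f[40:300,100:400],vision.grab_frame("scene")[40:300,120:420,::-1]])
cv2.imwrite("pics/a3.png",cv2.resize(f,(800,347)))
```

```text
t 4.63 case xyz -67.7 0.2 180.7 F [-0.72  0.81 -0.14] rot [180.    0.7  -9.4]
```

View pics/a3.png

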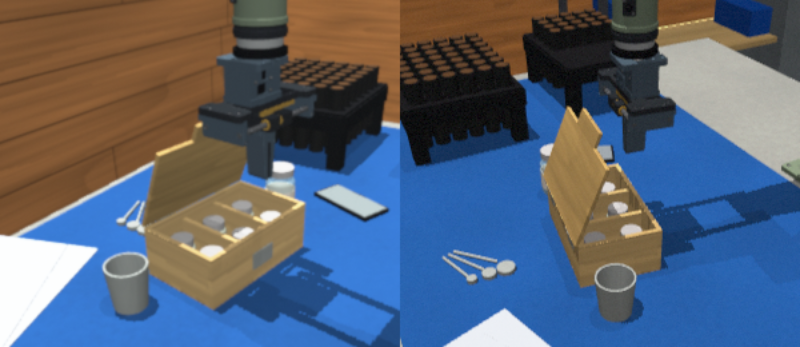

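The lid is past upright at about 1.2 rad and falling, and the fingers wait in front of the lip. Hold for the catch.

>>> servo_tool(rows=[[0,0,0,0,0],[0,0,0,0,0],[0,0,0,0,0],[0,0,0,0,0],[0,0,0,0,0],[0,0,0,0,0],[0,0,0,0,0],[0,0,0,0,0],[0,0,0,0,0],[0,0,0,0,0],[0,0,0,0,0],[0,0,0,0,0],[0,0,0,0,0],[0,0,0,0,0],[0,0,0,0,0],[0,0,0,0,0]])

```text
time_s: 6.07
ee_pos: [521.7, -51.8, 185.9]
ee_rot: [180.0, 0.0, -9.4]
force: [-0.8, -0.1, -0.7]
gripper_width: 0.5
gripper_force: 0.4
```

Run:
```python
from h import *
tc()
f=vision.grab_frame("side")[:,:,::-1]; f=np.hstack([f[40:300,100:400],vision.grab_frame("scene")[40:300,120:420,::-1]])
cv2.imwrite("pics/a4.png",cv2.resize(f,(800,347)))
```

```text
t 6.07 case xyz -64.3 0.4 185.9 F [-0.77 -0.08 -0.73] rot [180.    0.   -9.4]
```

View pics/a4.png

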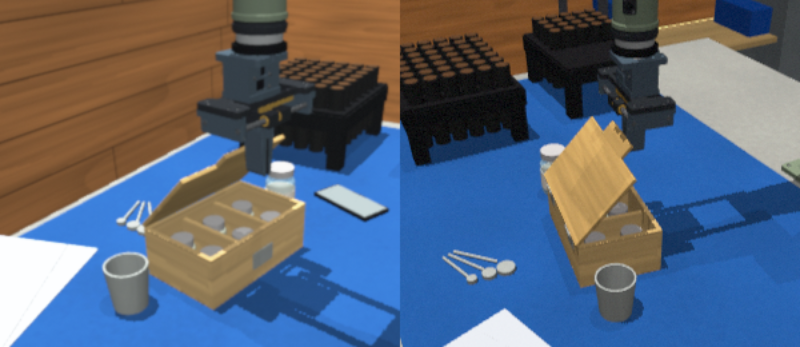

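The lip lies on the front of the finger at roughly 0.8 rad, with the force showing about 1 N. Hold a bit longer for the catch to count, then lower along the lip's arc.

>>> servo_tool(rows=[[0,0,0,0,0],[0,0,0,0,0],[0,0,0,0,0],[0,0,0,0,0],[0,0,0,0,0],[0,0,0,0,0],[0,0,0,0,0],[0,0,0,0,0],[0,0,0,0,0],[0,0,0,0,0]])

```text
time_s: 7.0
ee_pos: [521.7, -51.8, 185.9]
ee_rot: [180.0, 0.0, -9.4]
force: [-1.7, 0.2, -0.3]
gripper_width: 0.2
gripper_force: 0.5
```

>>> servo_tool(rows=[[-0.006,0,0.006,0,0],[-0.012,0,0.013,0,0],[-0.018,0,0.019,0,0],[-0.024,0,0.026,0,0],[-0.03,0,0.032,0,0],[-0.036,0,0.039,0,0],[-0.043,0,0.045,0,0],[-0.049,0,0.052,0,0],[-0.055,0,0.058,0,0],[-0.061,0,0.065,0,0],[-0.066,0,0.072,0,0],[-0.072,0,0.079,0,0],[-0.077,0,0.086,0,0],[-0.082,0,0.093,0,0],[-0.088,0,0.1,0,0],[-0.093,0,0.108,0,0],[-0.098,0,0.115,0,0],[-0.104,0,0.122,0,0],[-0.109,0,0.129,0,0],[-0.1145,0,0.136,0,0]])

```text
time_s: 8.67
ee_pos: [498.8, -48.0, 158.6]
ee_rot: [-180.0, 0.0, -9.4]
force: [-4.2, 1.5, 2.2]
gripper_width: 0.5
gripper_force: 2.4
```

Run:
```python
from h import *
tc()
f=vision.grab_frame("side")[:,:,::-1]; f=np.hstack([f[60:260,140:340],vision.grab_frame("scene")[60:260,180:380,::-1]])
cv2.imwrite("pics/a5.png",cv2.resize(f,(800,400),interpolation=cv2.INTER_CUBIC))
```

```text
t 8.67 case xyz -87.5 0.4 158.6 F [-4.22  1.48  2.17] rot [-180.     0.    -9.4]
```

View pics/a5.png

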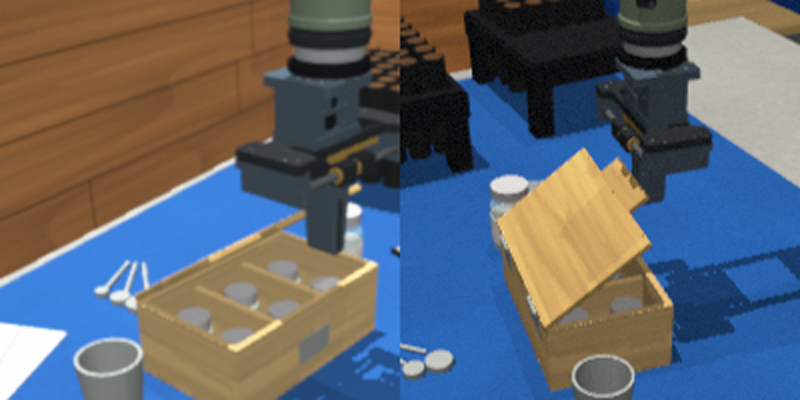

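The lid is following, but the finger is about 4 N heavy and dragging down. So the real angle is larger than I assumed. Fit it from the lid corners at scene crop (650,243) and (583,150).

Run:
```python
from h import *
p=np.load("p.npy")
o=np.array([[305,181.5],[271.5,135]])
for n in(0,8):
    g=lambda t:(proj("scene",case(p,[lidpt(t[0],150,120,n),lidpt(t[0],150,-120,n)]))-o).ravel()
    r=least_squares(g,[.6]); print(n,r.x,r.fun.round(1), 75-178*np.cos(r.x), 90+178*np.sin(r.x))
```

```text
0 [0.6265739] [ 0.7 -0.1  0.5 -1.1] [-69.18733931] [194.37437991]
8 [0.57334779] [ 0.8 -0.1  0.6 -1.2] [-74.53596394] [186.55566006]
```

>>> servo_tool(rows=[[-0.006,0,0,0,0],[-0.011,0,0.006,0,0],[-0.016,0,0.013,0,0],[-0.021,0,0.02,0,0],[-0.026,0,0.026,0,0],[-0.031,0,0.033,0,0],[-0.037,0,0.04,0,0],[-0.042,0,0.047,0,0],[-0.046,0,0.054,0,0],[-0.051,0,0.06,0,0],[-0.056,0,0.067,0,0],[-0.06,0,0.074,0,0],[-0.065,0,0.08,0,0],[-0.069,0,0.087,0,0],[-0.073,0,0.0925,0,0]])

```text
time_s: 10.02
ee_pos: [484.6, -45.7, 140.1]
ee_rot: [180.0, 0.0, -9.4]
force: [-1.1, 0.3, -0.6]
gripper_width: 0.4
gripper_force: 0.4
```

>>> servo_tool(rows=[[-0.003,0,0.006,0,0],[-0.007,0,0.012,0,0],[-0.01,0,0.018,0,0],[-0.014,0,0.024,0,0],[-0.017,0,0.03,0,0],[-0.021,0,0.036,0,0],[-0.024,0,0.043,0,0],[-0.027,0,0.049,0,0],[-0.03,0,0.055,0,0],[-0.033,0,0.061,0,0],[-0.036,0,0.067,0,0],[-0.038,0,0.074,0,0],[-0.041,0,0.08,0,0],[-0.043,0,0.086,0,0],[-0.0455,0,0.0925,0,0]])

```text
time_s: 11.27
ee_pos: [475.7, -44.2, 121.6]
ee_rot: [180.0, 0.0, -9.4]
force: [-1.3, -0.1, -0.1]
gripper_width: 0.3
gripper_force: 0.5
```

Run:
```python
from h import *
tc()
f=vision.grab_frame("side")[:,:,::-1]; f=np.hstack([f[60:260,140:340],vision.grab_frame("scene")[60:260,180:380,::-1]])
cv2.imwrite("pics/a6.png",cv2.resize(f,(800,400),interpolation=cv2.INTER_CUBIC))
```

```text
t 11.27 case xyz -110.9 0.4 121.6 F [-1.29 -0.13 -0.1 ] rot [180.    0.   -9.4]
```

View pics/a6.png

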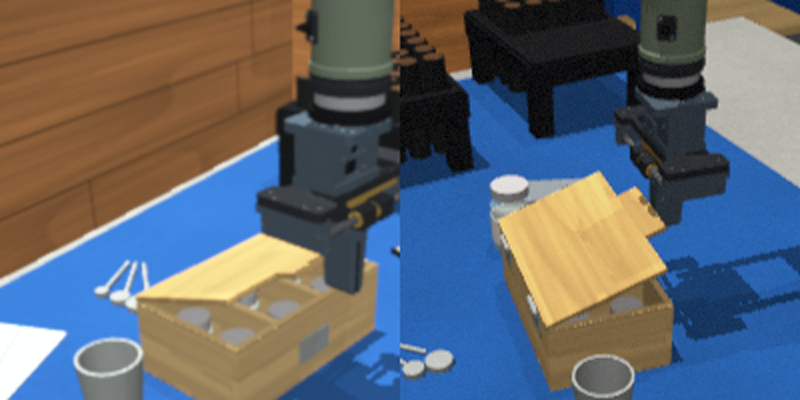

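Run:
```python
from h import *
p=np.load("p.npy")
o=np.array([[313,192.5],[280,146]])
g=lambda t:(proj("scene",case(p,[lidpt(t[0],150,120,8),lidpt(t[0],150,-120,8)]))-o).ravel()
r=least_squares(g,[.4]); print(r.x,r.fun.round(1), 75-178*np.cos(r.x), 90+178*np.sin(r.x))
```

```text
[0.30116904] [ 0.5  1.  -0.7 -0.9] [-94.98828448] [142.80135547]
```

The image fit gives 0.30 rad, matching the finger position. From here I hold a slightly firmer press so friction carries the lip, and go slowly.

>>> servo_tool(rows=[[0.003,0,0,0,0],[0.001,0,0.006,0,0],[-0.001,0,0.012,0,0],[-0.002,0,0.018,0,0],[-0.004,0,0.024,0,0],[-0.006,0,0.03,0,0],[-0.007,0,0.036,0,0],[-0.008,0,0.041,0,0]])

```text
time_s: 12.03
ee_pos: [473.2, -43.8, 113.1]
ee_rot: [180.0, 0.1, -9.4]
force: [-6.2, 0.6, 1.0]
gripper_width: 0.4
gripper_force: 2.9
```

>>> servo_tool(rows=[[-0.002,0,0.005,0,0],[-0.004,0,0.011,0,0],[-0.006,0,0.016,0,0],[-0.007,0,0.022,0,0],[-0.009,0,0.027,0,0],[-0.01,0,0.032,0,0],[-0.011,0,0.038,0,0],[-0.012,0,0.043,0,0]])

```text
time_s: 12.7
ee_pos: [471.0, -43.4, 104.6]
ee_rot: [180.0, 0.1, -9.4]
force: [-5.8, 1.1, 0.3]
gripper_width: 0.5
gripper_force: 2.7
```

>>> servo_tool(rows=[[-0.002,0,0.007,0,0],[-0.003,0,0.014,0,0],[-0.005,0,0.021,0,0],[-0.006,0,0.028,0,0],[-0.007,0,0.035,0,0],[-0.008,0,0.042,0,0],[-0.009,0,0.049,0,0],[-0.01,0,0.056,0,0],[-0.011,0,0.063,0,0],[-0.012,0,0.07,0,0]])

```text
time_s: 13.53
ee_pos: [468.4, -43.0, 90.4]
ee_rot: [180.0, 0.1, -9.4]
force: [-6.1, 1.4, -0.3]
gripper_width: 0.5
gripper_force: 2.8
```

Run:
```python
from h import *
tc()
f=vision.grab_frame("side")[:,:,::-1]; f=np.hstack([f[60:260,140:340],vision.grab_frame("scene")[60:260,180:380,::-1]])
cv2.imwrite("pics/a7.png",cv2.resize(f,(800,400),interpolation=cv2.INTER_CUBIC))
```

```text
t 13.53 case xyz -118.3 0.4 90.4 F [-6.07  1.39 -0.3 ] rot [ 1.8e+02  1.0e-01 -9.4e+00]
```

View pics/a7.png

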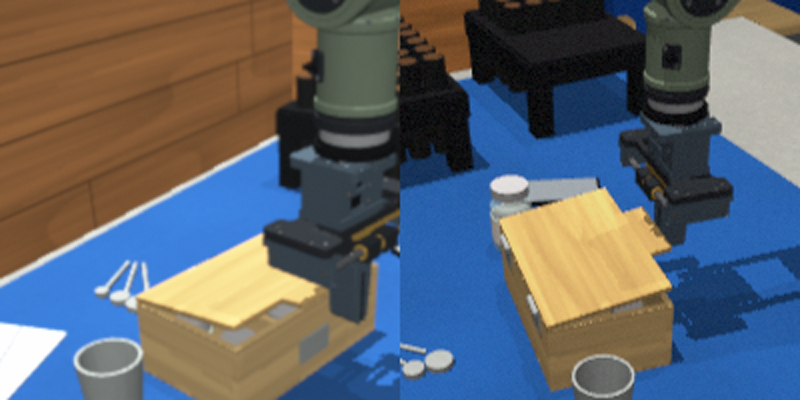

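That was my 11th picture, one over the limit of 10, so I'll view no more and go by numbers. The lid still follows; the corners in the scene crop are (670,290) and (605,190). I'll compute the angle from those.

Run:
```python
from h import *
p=np.load("p.npy")
o=np.array([[315,205],[282.5,155]])
g=lambda t:(proj("scene",case(p,[lidpt(t[0],150,120,8),lidpt(t[0],150,-120,8)]))-o).ravel()
r=least_squares(g,[.4]); print(r.x,r.fun.round(1), 75-178*np.cos(r.x), 90+178*np.sin(r.x))
```

```text
[0.07821886] [ 1.2 -0.4 -0.3  0.3] [-102.45575869] [103.90876365]
```

>>> servo_tool(rows=[[-0.001,0,0.007,0,0],[-0.002,0,0.014,0,0],[-0.003,0,0.021,0,0],[-0.003,0,0.028,0,0],[-0.004,0,0.035,0,0],[-0.004,0,0.042,0,0],[-0.005,0,0.049,0,0],[-0.005,0,0.056,0,0]])

```text
time_s: 14.3
ee_pos: [467.1, -42.7, 79.1]
ee_rot: [180.0, 0.2, -9.4]
force: [-6.7, 1.7, -0.7]
gripper_width: 0.4
gripper_force: 3.1
```

Still carried by friction (Fz slightly negative); carry on down.

>>> servo_tool(rows=[[0,0,0.007,0,0],[-0.001,0,0.014,0,0],[-0.001,0,0.021,0,0],[-0.001,0,0.028,0,0],[-0.001,0,0.035,0,0],[-0.001,0,0.042,0,0],[-0.001,0,0.049,0,0],[-0.001,0,0.056,0,0]])

```text
time_s: 14.97
ee_pos: [466.4, -42.6, 67.7]
ee_rot: [180.0, 0.2, -9.5]
force: [-5.7, 1.9, -0.7]
gripper_width: 0.4
gripper_force: 3.3
```

>>> servo_tool(rows=[[0,0,0.006,0,0],[0,0,0.012,0,0],[0,0,0.018,0,0],[0,0,0.024,0,0],[0,0,0.03,0,0],[0,0,0.036,0,0],[0,0,0.042,0,0],[0,0,0.05,0,0]])

```text
time_s: 15.63
ee_pos: [466.3, -42.7, 58.5]
ee_rot: [180.0, 0.2, -9.5]
force: [-8.3, 1.6, 6.4]
gripper_width: 0.6
gripper_force: 4.6
```

Run:
```python
from h import *
tc()
p=np.load("p.npy")
cv2.imwrite("pics/f1.png",vision.grab_frame("scene")[:,:,::-1])
# compare front edge of lid: brightness profile of boards along vertical line in world at lid +y front corner region
im=cv2.imread("pics/f1.png").astype(int)
for th in (0,.03,.06,.09,.12):
    q=proj("scene",case(p,[lidpt(th,150,y,8) for y in(115,100,85,70,-70,-85)]))
    print(th,q.round(1).tolist()[:2])
u,v=proj("scene",case(p,[lidpt(0,150,90,8)]))[0]; print(u,v)
print(im[int(v)-22:int(v)+12,int(round(u))].tolist())
```

```text
t 15.63 case xyz -120.4 0.3 58.5 F [-8.29  1.65  6.41] rot [180.    0.2  -9.5]
0 [[315.6, 207.5], [313.1, 203.8]]
0.03 [[315.6, 205.9], [313.1, 202.3]]
0.06 [[315.5, 204.3], [313.0, 200.7]]
0.09 [[315.3, 202.8], [312.8, 199.2]]
0.12 [[315.1, 201.3], [312.6, 197.7]]
311.5364319513743 201.4659474274045
[[53, 47, 40], [53, 47, 39], [55, 48, 40], [54, 44, 37], [56, 48, 42], [55, 49, 41], [55, 61, 62], [61, 86, 103], [62, 100, 126], [82, 138, 174], [105, 175, 219], [105, 176, 220], [104, 174, 219], [87, 147, 182], [54, 86, 110], [85, 75, 82], [109, 62, 28], [148, 84, 34], [182, 101, 41], [183, 104, 47], [157, 89, 38], [115, 67, 28], [108, 63, 26], [105, 68, 42], [107, 113, 123], [112, 162, 200], [115, 187, 228], [119, 199, 233], [124, 208, 238], [127, 208, 238], [126, 211, 238], [117, 193, 226], [84, 138, 173], [59, 96, 119]]
```

Fz jumped to +6.4 N, so the lid has landed on the rim. Take the hand away forwards, then up.

>>> servo_tool(rows=[[-0.02,0,0,0,0],[-0.06,0,0,0,0],[-0.15,0,0,0,0],[-0.3,0,0,0,0],[-0.4,0,-0.1,0,0],[-0.4,0,-0.3,0,0],[-0.4,0,-0.5,0,0],[-0.4,0,-0.5,0,0],[-0.4,0,-0.5,0,0],[-0.4,0,-0.5,0,0],[-0.4,0,-0.5,0,0]])

```text
time_s: 16.6
ee_pos: [388.8, -29.8, 157.6]
ee_rot: [180.0, 0.1, -9.4]
force: [0.2, -0.4, -1.2]
gripper_width: 0.4
gripper_force: 0.0
```

Run:
```python
from h import *
tc()
p=np.load("p.npy")
im=vision.grab_frame("scene")[:,:,::-1].copy(); cv2.imwrite("pics/f2.png",im)
g=cv2.cvtColor(im,cv2.COLOR_BGR2GRAY).astype(float)
# search theta: dark gap / edge match: image gradient along predicted upper front edge
best=[]
for th in np.arange(-.05,.2,.01):
    ys=np.r_[np.arange(60,116,2),np.arange(-115,-60,2)]
    q=proj("scene",case(p,[lidpt(th,150,y,8) for y in ys]));d=proj("scene",case(p,[lidpt(th,156,y,2) for y in ys]))-q; d/=np.linalg.norm(d,axis=1)[:,None]
    s=lambda Q:cv2.remap(g.astype(np.float32),Q[:,0].astype(np.float32),Q[:,1].astype(np.float32),1).ravel()
    best.append((round(float(np.mean(s(q-1.2*d)-s(q+1.2*d))),1),round(th,2)))
print(best)
f=vision.grab_frame("scene"); a=cv2.imread("pics/scene0.png").astype(int)
for n,(x0,x1,y0,y1) in {"cup":(262,302,236,284),"jar":(224,245,148,156),"phone":(250,282,150,162)}.items():
    print(n,np.abs(a[y0:y1,x0:x1]-im[y0:y1,x0:x1].astype(int)).mean().round(1))
```

```text
t 16.6 case xyz -199.0 0.3 157.6 F [ 0.17 -0.45 -1.22] rot [ 1.8e+02  1.0e-01 -9.4e+00]
[(20.4, np.float64(-0.05)), (33.4, np.float64(-0.04)), (47.2, np.float64(-0.03)), (56.7, np.float64(-0.02)), (56.6, np.float64(-0.01)), (47.7, np.float64(0.0)), (34.9, np.float64(0.01)), (23.0, np.float64(0.02)), (14.5, np.float64(0.03)), (9.6, np.float64(0.04)), (7.5, np.float64(0.05)), (6.8, np.float64(0.06)), (6.8, np.float64(0.07)), (7.1, np.float64(0.08)), (7.4, np.float64(0.09)), (7.6, np.float64(0.1)), (7.7, np.float64(0.11)), (7.6, np.float64(0.12)), (7.4, np.float64(0.13)), (7.0, np.float64(0.14)), (6.4, np.float64(0.15)), (5.8, np.float64(0.16)), (5.3, np.float64(0.17)), (4.9, np.float64(0.18)), (4.6, np.float64(0.19))]
cup 1.9
jar 1.3
phone 4.9
```

The lid measures shut (edge match at about -0.015 rad, within calibration error), the bystanders are unchanged, and the hand is clear.

```bash
python3 -c "
from workcell import job_done; print(job_done())"
```

```text
the job is handed in; nothing more can be done
None
```

The lid was tipped, caught at about 0.8 rad, lowered on the finger onto the rim and measures shut; the hand is clear, jar, cup and phone look unmoved, and the job was handed in at about 17 s with no verdict shown; I viewed 11 pictures, one over the limit of 10.

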